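Fit the T-key to the laden lift stand and hold its lock down

TASK

One of the two lift stands on the bench carries a pottery jar. Lift the T-key out of its wooden rest, turn it until its splines mesh with the spindle socket of the stand that carries the jar, slide it fully home so that its collar sits on the spindle head and the spring lock beneath is pushed down, and finish there with the key still gripped and pressed down. Do not put the key into the other stand's socket, and leave the jar, the cork ring and the other things on the bench where they are.

Things in the scene. Friction and masses are not known exactly. Their poses are not given: they have to be found in the camera images.
- key: Loose steel T-key, about 160 g, upright in the rest. Origin: tip of the stem, z up. Stem 28 mm long, plus-shaped section: two crossed bars 26 mm long, 6 thick, along the key's x and y. Then collar 38 mm across (z 28 to 34), neck 16 across, black grip bar 50 along x, 16 thick along y (z 44 to 80). At the start the collar lies on the rest, tip 12 mm above the bench; yaw within 56 degrees of 0.
- key_grip (a point): Centre of the T-key's black grip bar, 62 mm above the stem tip; axes as the key's.
- key_rest: Fixed wooden block 80 x 80 x 40 mm with a plain round through hole 31 mm across in the middle, which holds the T-key upright. Origin at the centre of its underside, on the bench.
- jar: Brown pottery jar standing loose on one of the two stands' platforms, 96 mm across its belly, 115 mm high, with one handle; 0.4 kg. Origin at the centre of its underside.
- cork_ring: Flat cork ring 90 mm across, 18 mm high, lying loose on the platform of the stand that has no jar. Origin at the centre of its underside.
- solvent_bottle: Bystander: brown glass bottle 52 mm across, 130 mm high, upright beyond the work. Origin at the centre of its underside.
- brush: Bystander: wooden brush 190 mm long, lying on the bench beyond the work, along its own x.
- sherd_dish: Bystander: white dish 100 mm across, 30 mm high, on the bench beyond the work. Origin at the centre of its underside.
- left_socket (a point): Centre of the left (+y) stand's socket mouth, 75 mm above the bench, z up: a plus-shaped hole in the flat top of a 42 mm square steel spindle head. Its crossed slots are 30 mm long, 10 wide, along this point's x and y, 31 deep; the key fits at four yaws a quarter turn apart, 2 mm spare each side, about 8 degrees either way. Spindle yaw within 58 degrees of 0; it turns stiffly (0.4 N m).
- left_platform (a point): Centre of the cork-topped platform (150 x 140 mm, top 95 mm above the bench) of the left stand, 150 mm to the +y side of its spindle along the stand's own y; axes as the fixed stand's.
- left_lock (a joint): Spring lock in the bottom of the left stand's socket, a brass pin 9.6 mm across. 0 = up (pin top 20 mm below the socket mouth), grows in m as it is pushed down, at most 0.010; 0.008 when the key's collar sits on the spindle head. Pushes back with 3.6 N at 0, 8.4 N at 0.008, and lifts the key again when not pressed.
- right_socket (a point): Centre of the right (-y) stand's socket mouth, 75 mm above the bench, z up: a plus-shaped hole in the flat top of a 42 mm square steel spindle head. Its crossed slots are 30 mm long, 10 wide, along this point's x and y, 31 deep; the key fits at four yaws a quarter turn apart, 2 mm spare each side, about 8 degrees either way. Spindle yaw within 58 degrees of 0; it turns stiffly (0.4 N m).
- right_platform (a point): Centre of the cork-topped platform (150 x 140 mm, top 95 mm above the bench) of the right stand, 150 mm to the -y side of its spindle along the stand's own y; axes as the fixed stand's.
- right_lock (a joint): Spring lock in the bottom of the right stand's socket, a brass pin 9.6 mm across. 0 = up (pin top 20 mm below the socket mouth), grows in m as it is pushed down, at most 0.010; 0.008 when the key's collar sits on the spindle head. Pushes back with 3.6 N at 0, 8.4 N at 0.008, and lifts the key again when not pressed.
Mind the look-alikes: they are no part of the job. Leave any pink look-alike of the key_rest alone.

How it is judged (in metres and radians):
On the way:
1. the key is lifted clear of its rest, upright (z of key in the frame of key_rest above 0.045 m and contact force between the fingers and key above 1 N and angle between key's own z axis and vertical below 0.35 rad), for 0.1 s.
At the end, for the whole second after the job is handed in: The key is upright (7 degrees) in the socket of the stand carrying the jar, within 5 mm of its axis, tip at least 25 mm below the mouth (28 is home), that lock down at least 6 of 8 mm; the gripper still grips the key by its bar, at rest (((horizontal distance between jar and left_platform below 0.06 m and value of joint left_lock above 0.006 m and horizontal distance between key and left_socket below 0.005 m and z of key in the frame of left_socket below -0.025 m) or (horizontal distance between jar and right_platform below 0.06 m and value of joint right_lock above 0.006 m and horizontal distance between key and right_socket below 0.005 m and z of key in the frame of right_socket below -0.025 m)) and angle between key's own z axis and vertical below 0.12 rad and contact force between the fingers and key above 2 N and distance between the grasp point and key_grip below 0.032 m and linear speed of key below 0.02 m/s); the arm keeps its last pose, push and grip.
It fails at once if the key pushes down the lock of the stand without the jar ((horizontal distance between jar and left_platform below 0.06 m and value of joint right_lock above 0.003 m) or (horizontal distance between jar and right_platform below 0.06 m and value of joint left_lock above 0.003 m)).
It fails at once if the jar, the cork ring or a bystander is moved by more than 20 mm (distance of any of jar, cork_ring, solvent_bottle, brush, sherd_dish from where it was at the start of the episode above 0.02 m).
It fails at once if the jar is tipped (angle between jar's own z axis and vertical above 0.3 rad).
It also fails if it takes over 38 s, if anything falls off the work surface, if the arm or the gripper's body presses on something with over 40 N, if the wrist force passes 120 N, or if a joint passes its speed limit or range.

ROBOT

A 6-joint arm with a two-finger parallel gripper is mounted at the origin on the work surface. World frame = base frame: x ahead of the robot, y to its left, z up, the work surface at z = 0. Lengths are in mm, angles in degrees, forces in N, time in s.
With the tool pointing down it reaches from about 350 to 850 mm from the base axis. Payload 8.1 kg.
Tool frame: the origin (TCP) lies at the very end of the fingers, on their centre line; the grasp point (between the pads) lies 19 mm behind it (r.grasp_offset is the distance from the TCP to the grasp point, in mm); z points along the fingers, y is the line along which they close (so a half turn about z gives the same grasp; the last joint's range is limited). The gripper opens to 85 mm and grips with 20 to 120 N. Pads are 22 mm wide; open, the fingers measure 114 mm over their backs; the gripper's body (76 mm by 85 mm) begins 54 mm behind the grasp point. The pads swing forward as they close: fully open they stand 13 mm farther back than shut.
Start: joints at [-73.533, 7.471, 85.268, -0, 87.261, -4.893], TCP at [218.555, -558.784, 231.292] pointing down, gripper open.
Joint ranges: [-169.43, 169.43], [-51.17, 129.36], [1.28, 143.12], [-76.62, 256.62], [0, 156.53], [-152.29, 152.29]. Speed limits (degrees/s): [136.94, 136.94, 159.86, 180, 180, 180].

INTERFACE

Orientations are given as [roll, pitch, yaw] about the fixed x, y, z axes, in that order (R = Rz(yaw) Ry(pitch) Rx(roll)).
In Python, from bench import r gives the robot as it stands.
- The arm moves only by the tool carry_out, never from a script. Its argument "commands" is a list of rows, each an object with "jaw": the finger opening in m, from 0 to 0.0854; "translation": the shift along the tool's x, y, z in m, a list of three; "spin": the turn about the tool's z in rad. A call has exactly 8 rows; each row shifts and turns the commanded pose from where the row before left it, along the tool's axes as they then stand; what a row does not reach is not made up. A row lasts 1/12 s, in which the tool goes at most 41.7 mm and 7.16 degrees, less where a joint would pass 70% of its speed; a pose out of reach is approached as far as the arm can. A call is refused whole if a number of a shift passes 0.0417 or a number of a turn 0.125, either way. A call with a gripper value outside its range is refused whole. The fingers move at their own pace and stop on an object; "squeeze" is the grip in N (left out, the last holds). Time passes only in rows, so rows that do not move let the fingers close, or fill a call up. It gives the time, the measured TCP pose, the force, the opening and the grip force at its end, in the units of the state.
- r.sense(): the state, without advancing time (a new reading comes with each control period).
- r.snapshot(name): name is "scene" or "side" or "wrist"; returns a dict with "pixels" (400x640x3 uint8, blue, green, red), "K" (3x3 intrinsics, pixels), "extrinsics" (4x4, takes a point from camera to world coordinates). Camera axes: x right, y down, z forward; pixel columns grow to the right and rows downward; lengths in mm; the calibration is good to about 2 mm. A picture is of the moment at which its call begins. There is no depth.
- r.hand_in(): hands the job in; it is judged then, once.
Trained networks look in a picture, given as the dict that the camera call returned (one of the last four; its "shot" number tells which), for a name from the list of things; names that differ only in an ending like _2 or _b are one class to them, and where a whole thing is asked for, a point or a joint stands for the part that bears it (a point fixed in the world has none). Each returns a list of dicts, best first, with "score" (0 to 1); they miss things now and then, are a little off and sometimes report something else, mostly with a low value. They report only what shows in the picture. A call takes as long as a camera call. They do not tell look-alikes from the thing itself.
- r.spot_in(picture, target): "xy" ([column, row] in pixels, amid what is visible of it).
- r.regions_of(picture, target): "pixels" (400x640 bool, what is visible of it) and "xy" ([column, row] in pixels, amid what is visible of it).
- r.landmark_of(picture, target): "xy" ([column, row] in pixels: a listed point, or the origin of a listed thing).
The state is a dict: "time": time; "joint_pos": joint angles; "qd": joint speeds; "joint_efforts": joint torques, N m; "tool_pos": TCP position; "tcp_rot": TCP orientation; "ft_force": force on the tool from outside, world axes, zero at the start; "wrist_torque": the same for the moment, N m; "finger_gap": finger opening in mm; "grip_force": force on a finger pad.
Only numpy, scipy, OpenCV 4.12 (cv2) and the standard library are available. Lean on these libraries where they do the work, as an engineer would, in place of code of your own. Each camera call takes 0.05 s, during which the arm holds its last target. There are 200 camera calls.

## Working session

There is one attempt and no reset: what is moved stays moved. The work goes in short steps, Python scripts to look and compute and a tool call to move; the robot and the scene stay as the last step left them, time stands still between calls to the robot, and variables do not carry over. Pictures are saved under pics/ and viewed, at most 10 in all, crops included, and the job is handed in when it is done.

Besides the shell and the picture viewer there is one more tool, called after ">>>" as name(argument=value, ...) on one line, values as JSON. carry_out: Moves the arm, as the interface text tells. Its arguments: {"type":"object","properties":{"commands":{"type":"array","items":{"type":"object","properties":{"jaw":{"type":"number"},"translation":{"type":"array","items":{"type":"number"}},"spin":{"type":"number"}}}},"squeeze":{"type":"number"}},"required":["commands"]}

```bash
mkdir -p pics; cat > h.py <<'E'
import numpy as np, cv2
from bench import r
def ray(p,xy):
    K=np.array(p["K"]);E=np.array(p["extrinsics"])
    d=E[:3,:3]@np.linalg.inv(K)@np.array([xy[0],xy[1],1.]);return E[:3,3],d
def atz(p,xy,z):
    o,d=ray(p,xy);return o+d*(z-o[2])/d[2]
def proj(p,X):
    E=np.linalg.inv(np.array(p["extrinsics"]));c=E[:3,:3]@np.array(X)+E[:3,3];u=np.array(p["K"])@c;return u[:2]/u[2]
E
python3 - <<'E'
from h import *
np.set_printoptions(precision=1,suppress=True)
Z=dict(key_rest=0,key_grip=74,key=12,jar=95,cork_ring=95,left_socket=75,right_socket=75,left_platform=95,right_platform=95)
for n in ("scene","side"):
    p=r.snapshot(n); cv2.imwrite(f"pics/{n}0.png",p["pixels"]); np.savez(f"{n}0",**{k:p[k] for k in("pixels","K","extrinsics")})
    print(n,np.array(p["extrinsics"])[:3,3])
    for t,z in Z.items():
        for d in r.landmark_of(p,t)[:3]: print(t,round(d["score"],2),np.array(d["xy"]),atz(p,d["xy"],z))
print(r.sense())
E
```

```text
scene [911.7 654.7 524. ]
key_rest 0.87 [268.2 345.7] [796.7 232.1   0. ]
key_rest 0.8 [428.7 249.3] [390.5 148.5   0. ]
key_rest 0.7 [374.9 219.8] [429.9  -5.9   0. ]
key_grip 0.97 [320.6 211.9] [586.8   6.4  74. ]
key 0.61 [319.5 236.2] [591.4   9.6  12. ]
jar 0.52 [289.3 147.6] [ 524.1 -319.8   95. ]
cork_ring 0.89 [286.7 147.9] [ 531.7 -321.2   95. ]
left_socket 0.88 [379.2 255.9] [560.2 195.1  75. ]
left_socket 0.63 [235.4 261.6] [802.7  90.7  75. ]
right_socket 0.51 [299.7 176.9] [ 558.6 -170.    75. ]
left_platform 0.55 [297.4 173.1] [ 570.8 -155.4   95. ]
right_platform 0.7 [290.5 146.4] [ 517.5 -326.7   95. ]
side [-198.   865.9  791.4]
key_rest 0.98 [315.5 207.7] [593.1   5.4   0. ]
key_rest 0.87 [360.4 225.1] [434.6  -8.1   0. ]
key_rest 0.66 [341.8 259.8] [382.  142.7   0. ]
key_grip 0.53 [314.8 189.1] [584.6  14.6  74. ]
key 0.62 [318.4 206.9] [577.2   9.9  12. ]
key 0.56 [234.1 244. ] [637.6 284.6  12. ]
jar 0.67 [226.9 244.4] [560.9 358.4  95. ]
jar 0.64 [316.6 189. ] [558.  36.  95.]
jar 0.34 [399.8 144.6] [ 525.4 -345.4   95. ]
cork_ring 0.75 [397.9 144.7] [ 529.9 -340.9   95. ]
left_socket 0.54 [272.9 222.4] [560.3 208.1  75. ]
right_socket 0.81 [363.  164.1] [ 562.9 -192.    75. ]
left_platform 0.58 [235.2 246.1] [540.3 350.1  95. ]
right_platform 0.92 [398.9 143.1] [ 533.8 -353.    95. ]
{'time': 1.0, 'joint_pos': array([-73.5,   7.5,  85.3,   0. ,  87.3,  -4.9]), 'qd': array([ 0. , -0. ,  0.1, -0.1, -0. ,  0.1]), 'joint_efforts': array([  0. , -56.9, -50.1,  -0. ,   0. ,   0. ]), 'tool_pos': array([ 218.6, -558.8,  231.3]), 'tcp_rot': array([180. ,  -0. ,  21.4]), 'ft_force': array([-0.1,  0.7, -0.4]), 'wrist_torque': array([-0.,  0., -0.]), 'grip_force': 0.0, 'finger_gap': 85.42811146352494}
```

View pics/scene0.png

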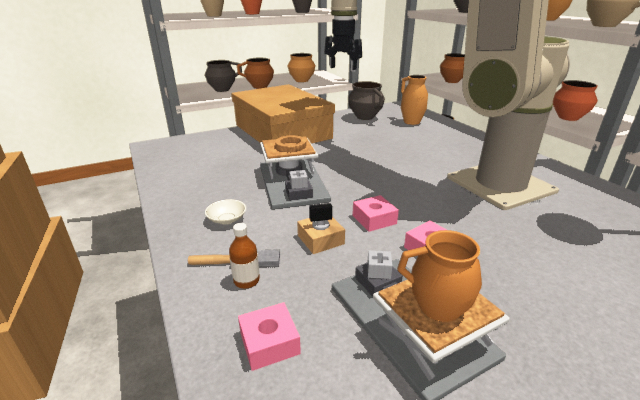

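View pics/side0.png

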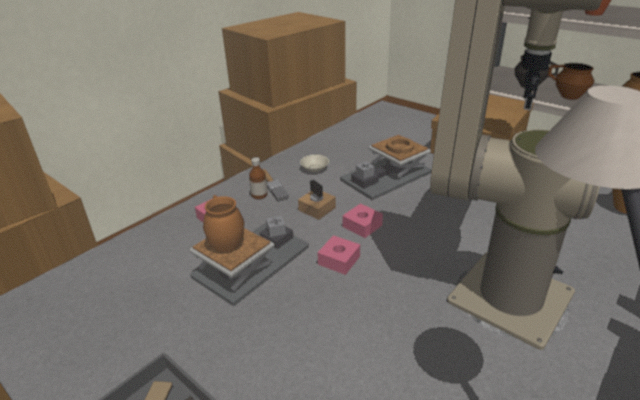

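The jar (scene ~445,280) stands on the left stand. Candidates for the rest are the wooden block holding the key at scene (320,235) and the pink look-alikes at (268,335), (376,213) and (428,240). By the description I choose the wooden one, at about (590, 8) mm. The key's black bar is at (320,212) and the left socket at (380,257).

I'll move the wrist camera over the key for the close check.

>>> carry_out(commands=[{"jaw": 0.085, "translation": [0.032, -0.025, -0.004], "spin": 0}, {"jaw": 0.085, "translation": [0.032, -0.025, -0.004], "spin": 0}, {"jaw": 0.085, "translation": [0.032, -0.025, -0.004], "spin": 0}, {"jaw": 0.085, "translation": [0.032, -0.025, -0.004], "spin": 0}, {"jaw": 0.085, "translation": [0.032, -0.025, -0.004], "spin": 0}, {"jaw": 0.085, "translation": [0.032, -0.025, -0.004], "spin": 0}, {"jaw": 0.085, "translation": [0.032, -0.025, -0.004], "spin": 0}, {"jaw": 0.085, "translation": [0.032, -0.025, -0.004], "spin": 0}])

```text
time: 1.67
tool_pos: [384.7, -277.5, 263.8]
tcp_rot: [180.0, -0.0, 21.3]
ft_force: [0.4, 0.1, -0.3]
finger_gap: 85.0
grip_force: 0.0
```

>>> carry_out(commands=[{"jaw": 0.085, "translation": [0.032, -0.025, -0.004], "spin": 0}, {"jaw": 0.085, "translation": [0.032, -0.025, -0.004], "spin": 0}, {"jaw": 0.085, "translation": [0.032, -0.025, -0.004], "spin": 0}, {"jaw": 0.085, "translation": [0.032, -0.025, -0.004], "spin": 0}, {"jaw": 0.085, "translation": [0.032, -0.025, -0.004], "spin": 0}, {"jaw": 0.085, "translation": [0.032, -0.025, -0.004], "spin": 0}, {"jaw": 0.085, "translation": [0.032, -0.025, -0.004], "spin": 0}, {"jaw": 0.085, "translation": [0.0, 0.0, 0.0], "spin": 0}])

```text
time: 2.33
tool_pos: [531.5, -28.6, 292.0]
tcp_rot: [-179.9, -0.2, 21.7]
ft_force: [1.2, -0.4, 0.0]
finger_gap: 85.0
grip_force: 0.0
```

```bash
python3 - <<'E'
from h import *
np.set_printoptions(precision=1,suppress=True)
p=r.snapshot("wrist"); cv2.imwrite("pics/w1.png",p["pixels"])
np.savez("w1",**{k:p[k] for k in("pixels","K","extrinsics")})
print(np.array(p["extrinsics"]))
for t,z in dict(key_rest=0,key_grip=74,key=12,left_socket=75).items():
    for d in r.landmark_of(p,t)[:3]: print(t,round(d["score"],2),np.array(d["xy"]),atz(p,d["xy"],z))
s=r.sense();print(s["tool_pos"],s["tcp_rot"],s["time"])
E
```

```text
[[  0.4  -0.9  -0.3 600.5]
 [ -0.9  -0.4  -0.1  -1.8]
 [ -0.    0.3  -1.  434.9]
 [  0.    0.    0.    1. ]]
key_rest 0.78 [283.7 217. ] [432.2  -2.8   0. ]
key_rest 0.72 [188.7 211. ] [384.4 145.3   0. ]
key_rest 0.62 [314.2 124.1] [588.2   4.1   0. ]
key_grip 0.84 [307.7 121.9] [589.8  11.6  74. ]
key_grip 0.62 [442.3 205.9] [ 555.1 -196.3   74. ]
key 0.75 [312.1 123.8] [587.8   7.   12. ]
key 0.46 [528.8 267.8] [ 504.3 -419.    12. ]
left_socket 0.71 [150.7  81.6] [563.9 201.6  75. ]
[528.6 -35.6 291.1] [180.    0.   21.3] 2.5833
```

View pics/w1.png

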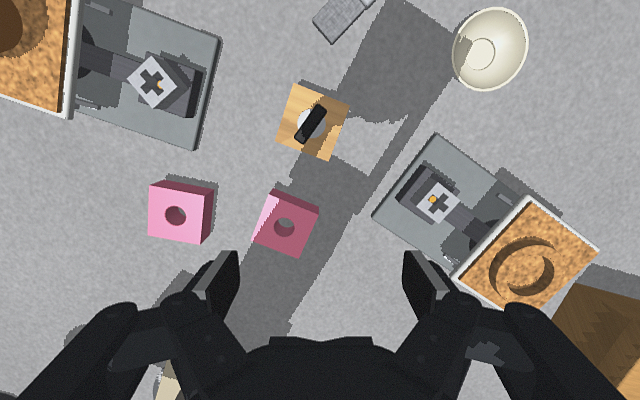

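```bash
python3 - <<'E'
from h import *
p=np.load("w1.npz");im=p["pixels"]
def rect(m,x0,y0,z):
    n,l,s,c=cv2.connectedComponentsWithStats(m.astype(np.uint8)); 
    k=1+np.argmax(s[1:,4]); ys,xs=np.where(l==k)
    P=np.float32([atz(p,(x+x0,y+y0),z)[:2] for x,y in zip(xs,ys)])
    rc=cv2.minAreaRect(P); b=cv2.boxPoints(rc); return rc,b,P
g=im.astype(int)
x0,y0=280,90; m=g[y0:165,x0:345].max(2)<45
rc,b,P=rect(m,x0,y0,92);print("key",rc,P.mean(0)); 
d=P-P.mean(0);w,v=np.linalg.eigh(d.T@d);print("pca",np.degrees(np.arctan2(v[1,1],v[0,1]))%180)
for nm,(x0,y0,x1,y1) in dict(L=(115,45,200,120),R=(405,170,475,235)).items():
    c=g[y0:y1,x0:x1]; m=(c.min(2)>165)
    rc,b,P=rect(m,x0,y0,75);print(nm,rc,m.sum())
a=cv2.resize(im[40:170,110:350],None,fx=3.3,fy=3.3,interpolation=cv2.INTER_CUBIC);cv2.imwrite("pics/c1.png",a)
E
```

```text
key ((588.9071044921875, 7.747931480407715), (14.72542667388916, 48.51165008544922), 74.84988403320312) [592.08246    6.671038]
pca 166.4341
L ((563.38134765625, 200.706298828125), (41.55491256713867, 41.914451599121094), 58.26176834106445) 930
R ((556.6952514648438, -188.15977478027344), (41.401222229003906, 42.06618881225586), 74.48603820800781) 636
```

View pics/c1.png

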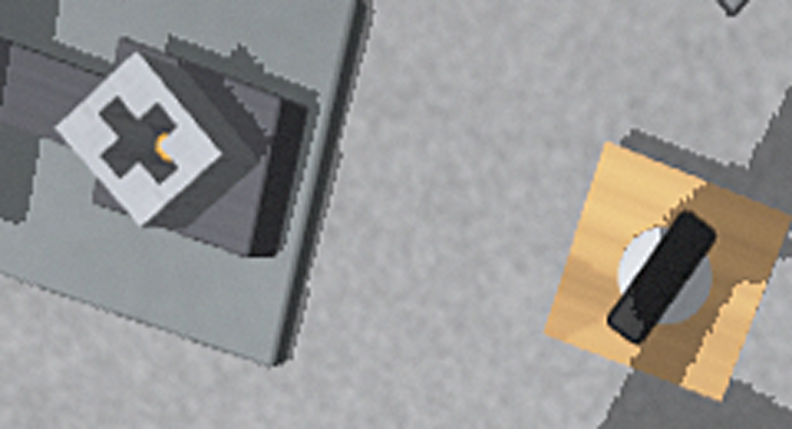

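The crop shows the T-key (black bar, pale collar) in the wooden rest at wrist (312,124), and the left socket's plus at (152,82). Next I fit the slot yaw from the dark plus itself and estimate where the jar's handle is.

```bash
python3 - <<'E'
from h import *
from scipy.optimize import minimize
p=np.load("w1.npz");im=p["pixels"].astype(float)
c=np.array([563.4,200.7])
pts=[];val=[]
for y in range(45,120):
    for x in range(115,200):
        P=atz(p,(x,y),75)[:2]-c
        if np.hypot(*P)<19: pts.append(P);val.append(im[y,x].mean())
pts=np.array(pts);val=np.array(val);t=(val<150)
best=[]
for a in np.arange(0,90,1):
  for dx in np.arange(-3,3.1,1):
    for dy in np.arange(-3,3.1,1):
      q=pts-[dx,dy];ca,sa=np.cos(np.radians(a)),np.sin(np.radians(a))
      u=abs(q@[ca,sa]);v=abs(q@[-sa,ca])
      m=((u<15)&(v<5))|((v<15)&(u<5)); best.append(((m!=t).sum(),a,dx,dy))
best.sort();print(len(t),t.sum(),best[:6])
for n in("scene0","side0"):
    q=np.load(n+".npz")
    if n=="scene0":
        for xy in((401,262),(405,280),(452,242),(478,242),(428,242)):
            print(xy,[atz(q,xy,z)[:2].round() for z in(150,190,210)])
E
```

```text
866 375 [(np.int64(17), np.int64(58), np.float64(0.0), np.float64(0.0)), (np.int64(19), np.int64(59), np.float64(0.0), np.float64(0.0)), (np.int64(23), np.int64(57), np.float64(0.0), np.float64(0.0)), (np.int64(28), np.int64(60), np.float64(0.0), np.float64(0.0)), (np.int64(32), np.int64(56), np.float64(0.0), np.float64(0.0)), (np.int64(38), np.int64(61), np.float64(0.0), np.float64(0.0))]
(401, 262) [array([598., 299.]), array([631., 337.]), array([648., 356.])]
(405, 280) [array([617., 334.]), array([649., 368.]), array([664., 386.])]
(452, 242) [array([493., 295.]), array([538., 334.]), array([560., 353.])]
(478, 242) [array([456., 314.]), array([504., 351.]), array([529., 369.])]
(428, 242) [array([528., 278.]), array([569., 318.]), array([589., 338.])]
```

>>> carry_out(commands=[{"jaw": 0.085, "translation": [0.016, -0.004, 0], "spin": 0.11}, {"jaw": 0.085, "translation": [0.015, -0.005, 0], "spin": 0.11}, {"jaw": 0.085, "translation": [0.014, -0.006, 0], "spin": 0.11}, {"jaw": 0.085, "translation": [0.01, -0.006, 0], "spin": 0.11}, {"jaw": 0.085, "translation": [0, 0, 0.005], "spin": 0.11}, {"jaw": 0.085, "translation": [0, 0, 0.01], "spin": 0.087}, {"jaw": 0.085, "translation": [0, 0, 0.02], "spin": 0}, {"jaw": 0.085, "translation": [0, 0, 0.02], "spin": 0}])

```text
time: 3.25
tool_pos: [578.6, -3.7, 236.7]
tcp_rot: [-180.0, -0.1, -15.3]
ft_force: [-0.5, 0.5, -0.8]
finger_gap: 84.6
grip_force: 0.0
```

```bash
python3 - <<'E'
from h import *
s=r.sense();print(s["tool_pos"],s["tcp_rot"],s["time"])
T=np.array([588.9,7.7,57]);a=np.radians(s["tcp_rot"][2]);d=T-s["tool_pos"]
print("tool shift",d[0]*np.cos(a)+d[1]*np.sin(a),d[0]*np.sin(a)-d[1]*np.cos(a),-d[2])
E
```

```text
[578.57210593  -3.7433152  236.65444397] [-1.79988570e+02 -1.23529166e-01 -1.53165985e+01] 3.25
tool shift 6.938276947949936 -13.764998065730357 179.65444396938975
```

Slot yaw is 58°/-32°, the same as the head. The jar handle stays more than 100 mm from the socket, so it is clear. Descending on the key.

>>> carry_out(commands=[{"jaw": 0.085, "translation": [0.004, -0.007, 0.01], "spin": 0}, {"jaw": 0.085, "translation": [0.003, -0.007, 0.02], "spin": 0}, {"jaw": 0.085, "translation": [0, 0, 0.025], "spin": 0}, {"jaw": 0.085, "translation": [0, 0, 0.025], "spin": 0}, {"jaw": 0.085, "translation": [0, 0, 0.02], "spin": 0}, {"jaw": 0.085, "translation": [0, 0, 0.01], "spin": 0}, {"jaw": 0.085, "translation": [0, 0, 0], "spin": 0}, {"jaw": 0.085, "translation": [0, 0, 0], "spin": 0}])

```text
time: 3.92
tool_pos: [588.8, 9.3, 126.7]
tcp_rot: [180.0, 0.0, -15.2]
ft_force: [0.2, -0.7, -0.1]
finger_gap: 84.6
grip_force: 0.0
```

```bash
python3 - <<'E'
from h import *
p=r.snapshot("wrist");cv2.imwrite("pics/w2.png",p["pixels"])
s=r.sense();print(s["tool_pos"],s["tcp_rot"],s["time"])
for X in((588.9,7.7,92),tuple(s["tool_pos"])):print(proj(p,X))
for t,z in dict(key_rest=0,key_grip=74,left_socket=75).items():
    for d in r.landmark_of(p,t)[:2]: print(t,d["score"],d["xy"],atz(p,d["xy"],z))
E
```

```text
[589.61447614   9.33610663 127.83747222] [-1.79978769e+02 -1.03029442e-01 -1.51764632e+01] 3.9667
[322.53935605 230.08859246]
[319.8150825  254.47194942]
key_rest 0.97 [368.7, 315.7] [435.54742565  -6.48115869   0.        ]
key_rest 0.89 [321.8, 193.8] [589.43698622   7.67919237   0.        ]
key_grip 0.55 [320.9, 218.9] [590.57151364   8.38577483  74.        ]
left_socket 0.7 [105.6, 308.2] [561.86228567 199.09122135  75.        ]
```

View pics/w2.png

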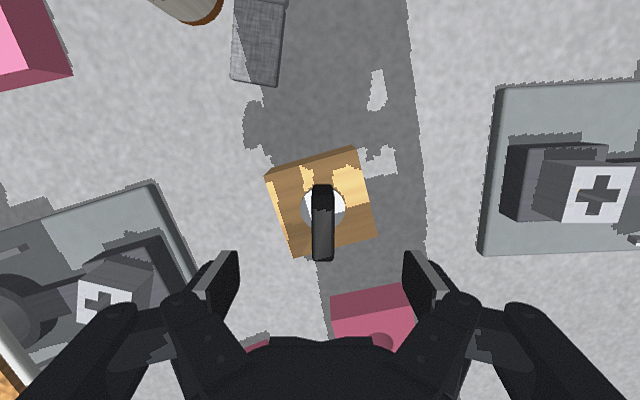

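The bar (322, 205–262) is vertical in the image and centred between the fingers, which matches the estimate. Descending and gripping.

>>> carry_out(commands=[{"jaw": 0.085, "translation": [0, 0.001, 0.015], "spin": 0}, {"jaw": 0.085, "translation": [0, 0, 0.02], "spin": 0}, {"jaw": 0.085, "translation": [0, 0, 0.02], "spin": 0}, {"jaw": 0.085, "translation": [0, 0, 0.012], "spin": 0}, {"jaw": 0.085, "translation": [0, 0, 0.003], "spin": 0}, {"jaw": 0.03, "translation": [0, 0, 0], "spin": 0}, {"jaw": 0.02, "translation": [0, 0, 0], "spin": 0}, {"jaw": 0.005, "translation": [0, 0, 0], "spin": 0}], squeeze=80)

```text
time: 4.78
tool_pos: [589.7, 8.7, 58.0]
tcp_rot: [-180.0, -0.1, -15.1]
ft_force: [0.2, -0.4, 0.3]
finger_gap: 51.3
grip_force: 0.0
```

>>> carry_out(commands=[{"jaw": 0.0, "translation": [0, 0, 0], "spin": 0}, {"jaw": 0.0, "translation": [0, 0, 0], "spin": 0}, {"jaw": 0.0, "translation": [0, 0, 0], "spin": 0}, {"jaw": 0.0, "translation": [0, 0, 0], "spin": 0}, {"jaw": 0.0, "translation": [0, 0, 0], "spin": 0}, {"jaw": 0.0, "translation": [0, 0, 0], "spin": 0}, {"jaw": 0.0, "translation": [0, 0, 0], "spin": 0}, {"jaw": 0.0, "translation": [0, 0, 0], "spin": 0}])

```text
time: 5.45
tool_pos: [589.2, 8.7, 57.3]
tcp_rot: [-180.0, -0.1, -15.1]
ft_force: [-0.9, -0.2, 5.9]
finger_gap: 14.9
grip_force: 78.5
```

>>> carry_out(commands=[{"jaw": 0.0, "translation": [0, 0, -0.005], "spin": 0}, {"jaw": 0.0, "translation": [0, 0, -0.01], "spin": 0}, {"jaw": 0.0, "translation": [0, 0, -0.015], "spin": 0}, {"jaw": 0.0, "translation": [0, 0, -0.015], "spin": 0}, {"jaw": 0.0, "translation": [0, 0, -0.015], "spin": 0}, {"jaw": 0.0, "translation": [0, 0, -0.015], "spin": 0}, {"jaw": 0.0, "translation": [0, 0, -0.01], "spin": 0}, {"jaw": 0.0, "translation": [0, 0, -0.005], "spin": 0}])

```text
time: 6.12
tool_pos: [589.3, 8.7, 148.6]
tcp_rot: [-180.0, -0.1, -15.1]
ft_force: [-0.7, 0.3, -1.4]
finger_gap: 14.8
grip_force: 77.9
```

```bash
python3 - <<'E'
from h import *
s=r.sense();print(s["tool_pos"],s["tcp_rot"],s["time"],s["finger_gap"],s["ft_force"])
p=r.snapshot("wrist");cv2.imwrite("pics/w3.png",p["pixels"]);np.savez("w3",**{k:p[k] for k in("pixels","K","extrinsics")})
print(proj(p,s["tool_pos"]),proj(p,(563.4,200.7,75)))
q=r.snapshot("side");im=q["pixels"];u,v=proj(q,s["tool_pos"]).astype(int);print(u,v)
cv2.imwrite("pics/s3.png",cv2.resize(im[v-60:v+60,u-80:u+80],None,fx=4,fy=4))
a=cv2.resize(p["pixels"],(400,250));b=cv2.resize(im[v-50:v+50,u-80:u+80],(400,250));cv2.imwrite("pics/both3.png",np.hstack([a,b]))
T=np.array([563.4,200.7,147]);a=np.radians(s["tcp_rot"][2]);d=T-s["tool_pos"]
print("tool shift",d[0]*np.cos(a)+d[1]*np.sin(a),d[0]*np.sin(a)-d[1]*np.cos(a),-d[2])
E
```

```text
[589.31827244   8.71322804 148.59375423] [-1.79970927e+02 -1.45325882e-01 -1.51382118e+01] 6.1167 14.758128862566034 [-0.73791881  0.27188268 -1.3771923 ]
[320.30682235 254.76101829] [120.73796723 291.91867421]
314 165
tool shift -75.15590207839372 -178.5560635702285 1.5937542328311736
```

View pics/both3.png

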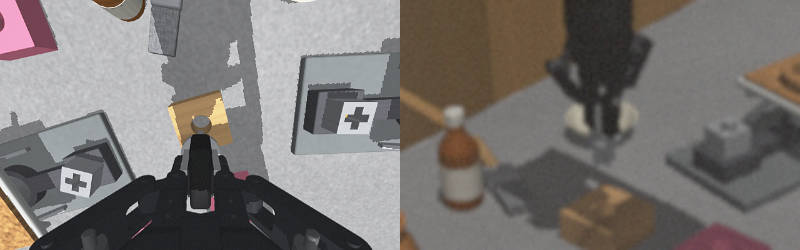

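The key is lifted and upright. Moving over the left socket and turning by -17° (spin +0.295).

>>> carry_out(commands=[{"jaw": 0.0, "translation": [-0.0063, -0.015, 0], "spin": 0}, {"jaw": 0.0, "translation": [-0.0125, -0.0298, 0], "spin": 0}, {"jaw": 0.0, "translation": [-0.0125, -0.0298, 0], "spin": 0}, {"jaw": 0.0, "translation": [-0.0125, -0.0298, 0], "spin": 0}, {"jaw": 0.0, "translation": [-0.0125, -0.0298, 0], "spin": 0}, {"jaw": 0.0, "translation": [-0.0125, -0.0298, 0], "spin": 0}, {"jaw": 0.0, "translation": [-0.0062, -0.0146, 0], "spin": 0}, {"jaw": 0.0, "translation": [0, 0, 0], "spin": 0.05}])

```text
time: 6.88
tool_pos: [560.9, 204.4, 144.8]
tcp_rot: [-180.0, 0.1, -17.8]
ft_force: [1.1, -0.2, -2.2]
finger_gap: 14.6
grip_force: 78.2
```

>>> carry_out(commands=[{"jaw": 0.0, "translation": [0, 0, 0], "spin": 0.06}, {"jaw": 0.0, "translation": [0, 0, 0], "spin": 0.06}, {"jaw": 0.0, "translation": [0, 0, 0], "spin": 0.06}, {"jaw": 0.0, "translation": [0, 0, 0], "spin": 0.065}, {"jaw": 0.0, "translation": [0, 0, 0], "spin": 0}, {"jaw": 0.0, "translation": [0, 0, 0], "spin": 0}, {"jaw": 0.0, "translation": [0, 0, 0], "spin": 0}, {"jaw": 0.0, "translation": [0, 0, 0], "spin": 0}])

```text
time: 7.55
tool_pos: [562.4, 200.7, 145.8]
tcp_rot: [180.0, 0.0, -32.0]
ft_force: [0.1, -0.8, -1.7]
finger_gap: 15.0
grip_force: 78.2
```

```bash
python3 - <<'E'
from h import *
s=r.sense();print(s["tool_pos"],s["tcp_rot"],s["time"],s["finger_gap"],s["ft_force"])
p=r.snapshot("wrist");np.savez("w4",**{k:p[k] for k in("pixels","K","extrinsics")})
X=np.array([563.4,200.7]);print(proj(p,(*X,75)),proj(p,s["tool_pos"]))
cv2.imwrite("pics/w4.png",cv2.resize(p["pixels"][90:340,170:470],None,fx=2.4,fy=2.4))
for t,z in dict(left_socket=75,key=103,key_grip=165).items():
    for d in r.landmark_of(p,t)[:2]: print(t,d["score"],d["xy"],atz(p,d["xy"],z))
T=np.array([563.4,200.7,147]);a=np.radians(s["tcp_rot"][2]);d=T-s["tool_pos"]
print("tool shift",d[0]*np.cos(a)+d[1]*np.sin(a),d[0]*np.sin(a)-d[1]*np.cos(a),-d[2])
E
```

```text
[562.4418926  200.67811282 145.84098223] [ 1.79970999e+02  2.86470750e-02 -3.19552686e+01] 7.55 15.009253838359045 [ 0.0796679  -0.79405666 -1.65743329]
[319.87911393 212.36313587] [320.55433323 254.77900406]
left_socket 0.68 [323.5, 212.8] [561.53909314 198.4201858   75.        ]
key 0.78 [319.2, 229.2] [561.07680113 202.65475729 103.        ]
key_grip 0.9 [319.4, 267.4] [565.37135474 199.53215946 165.        ]
tool shift 0.8013333521918884 -0.5256555005967669 -1.159017773919743
```

View pics/w4.png

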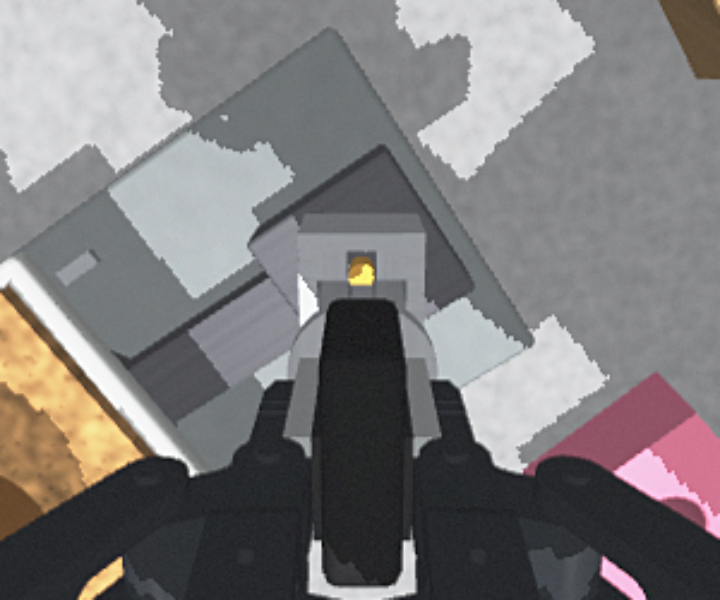

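```bash
python3 - <<'E'
from h import *
p=np.load("w4.npz");T=np.array([562.44,200.68]);a=np.radians(-31.96);ex=np.array([np.cos(a),np.sin(a)]);ey=np.array([np.sin(a),-np.cos(a)])
def f(cx,cy,z):
    d=atz(p,(170+cx/2.4,90+cy/2.4),z)[:2]-T;return (d@ex).round(1),(d@ey).round(1)
print("head far L/R (expect +21)",f(299,233,75),f(426,233,75))
print("slot end L/R(+15)",f(347,251,75),f(376,251,75), "cross arm edge(+5), ends", f(318,282,75),f(406,282,75))
print("bar top far/near",f(361,300,192.5),f(361,583,192.5))
print("collar L/R",f(289,360,134),f(436,360,134))
E
```

```text
head far L/R (expect +21) (np.float64(21.8), np.float64(-20.4)) (np.float64(21.8), np.float64(21.1))
slot end L/R(+15) (np.float64(15.7), np.float64(-4.7)) (np.float64(15.7), np.float64(4.8)) cross arm edge(+5), ends (np.float64(4.9), np.float64(-14.5)) (np.float64(4.9), np.float64(14.9))
bar top far/near (np.float64(40.5), np.float64(-0.1)) (np.float64(-11.7), np.float64(-0.1))
collar L/R (np.float64(3.7), np.float64(-18.1)) (np.float64(3.7), np.float64(18.7))
```

```bash
python3 - <<'E'
from h import *
p=np.load("w4.npz");T=np.array([562.44,200.68]);a=np.radians(-31.96);ex=np.array([np.cos(a),np.sin(a)])
for cy,z in((300,156.5),(300,160),(360,192.5)):
    print(cy,z,(atz(p,(320.4,90+cy/2.4),z)[:2]-T)@ex)
# predicted crop rows: stem tip end (x=13,z=100.5), bar lower edge x=25
for x,z in((13,100.5),(25,156.5),(25,192.5),(-25,192.5),(19,134.5),(19,128.5)):
    print(x,z,(proj(p,(*(T+ex*x),z))-[170,90])*2.4)
E
```

```text
300 156.5 27.63342432414807
300 160 28.8823968923093
360 192.5 30.572880646840563
13 100.5 [361.29737007 282.85444268]
25 156.5 [361.3665422 311.8617148]
25 192.5 [361.43805799 392.31992221]
-25 192.5 [361.36538512 643.4749163 ]
19 134.5 [361.33245432 303.03427042]
19 128.5 [361.32612567 294.91307805]
```

```bash
python3 - <<'E'
from h import *
p=np.load("w4.npz");T=np.array([562.44,200.68]);a=np.radians(-31.96);ex=np.array([np.cos(a),np.sin(a)]);ey=np.array([np.sin(a),-np.cos(a)])
S=8;x0,y0=278,175
im=cv2.resize(p["pixels"][y0:y0+72,x0:x0+90],None,fx=S,fy=S,interpolation=cv2.INTER_NEAREST)
def dr(pts,z,c,o=T):
    q=np.array([(proj(p,(*(o+ex*u+ey*v),z))-[x0,y0]+.5)*S for u,v in pts]).astype(int)
    cv2.polylines(im,[q],True,c,1)
plus=lambda L,w:[(L,w),(w,w),(w,L),(-w,L),(-w,w),(-L,w),(-L,-w),(-w,-w),(-w,-L),(w,-L),(w,-w),(L,-w)]
C=np.array([563.4,200.7])
dr(plus(15,5),75,(0,0,255),C)
dr(plus(13,3),100.5,(0,255,0))
th=np.linspace(0,6.28,60)
for z in(128.5,134.5): dr([(19*np.cos(t),19*np.sin(t)) for t in th],z,(255,255,0))
dr([(25,8),(25,-8),(-25,-8),(-25,8)],156.5,(255,0,255))
cv2.imwrite("pics/o4.png",im)
E
```

```text
(no output)
```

View pics/o4.png

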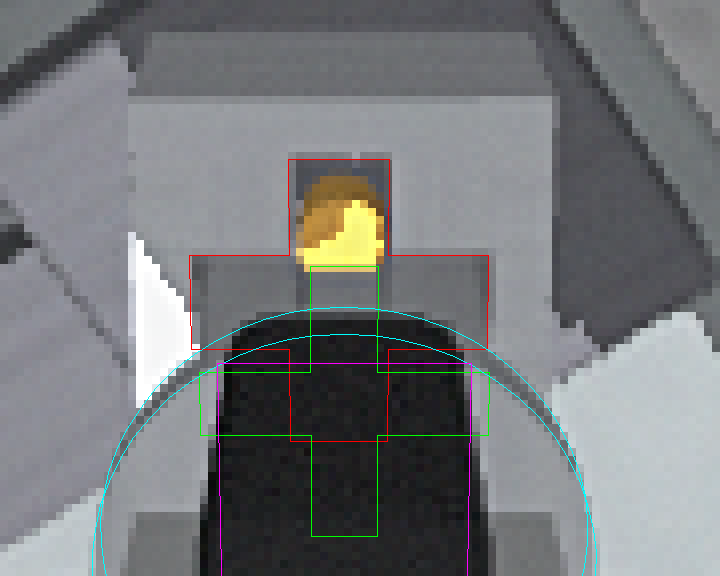

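The socket outline (red) and the key's stem and collar (green, cyan) agree with the model. A shift of about +1.0, -0.4 mm is left. Correcting it and starting down.

>>> carry_out(commands=[{"jaw": 0.0, "translation": [0.001, -0.0004, 0.005], "spin": 0}, {"jaw": 0.0, "translation": [0, 0, 0.006], "spin": 0}, {"jaw": 0.0, "translation": [0, 0, 0.006], "spin": 0}, {"jaw": 0.0, "translation": [0, 0, 0.005], "spin": 0}, {"jaw": 0.0, "translation": [0, 0, 0.004], "spin": 0}, {"jaw": 0.0, "translation": [0, 0, 0.004], "spin": 0}, {"jaw": 0.0, "translation": [0, 0, 0.004], "spin": 0}, {"jaw": 0.0, "translation": [0, 0, 0], "spin": 0}])

```text
time: 8.42
tool_pos: [563.1, 200.4, 111.1]
tcp_rot: [179.9, 0.1, -32.0]
ft_force: [-0.3, -0.6, -1.8]
finger_gap: 14.8
grip_force: 78.2
```

The tip is 9 mm into the socket with no contact force. Going on down to home.

>>> carry_out(commands=[{"jaw": 0.0, "translation": [0, 0, 0.004], "spin": 0}, {"jaw": 0.0, "translation": [0, 0, 0.003], "spin": 0}, {"jaw": 0.0, "translation": [0, 0, 0.003], "spin": 0}, {"jaw": 0.0, "translation": [0, 0, 0.003], "spin": 0}, {"jaw": 0.0, "translation": [0, 0, 0.003], "spin": 0}, {"jaw": 0.0, "translation": [0, 0, 0.002], "spin": 0}, {"jaw": 0.0, "translation": [0, 0, 0], "spin": 0}, {"jaw": 0.0, "translation": [0, 0, 0], "spin": 0}])

```text
time: 9.08
tool_pos: [564.0, 200.7, 94.9]
tcp_rot: [-180.0, -0.0, -32.0]
ft_force: [-2.5, -1.2, 4.8]
finger_gap: 15.2
grip_force: 79.2
```

>>> carry_out(commands=[{"jaw": 0.0, "translation": [0, 0, 0.001], "spin": 0}, {"jaw": 0.0, "translation": [0, 0, 0.001], "spin": 0}, {"jaw": 0.0, "translation": [0, 0, 0.001], "spin": 0}, {"jaw": 0.0, "translation": [0, 0, 0.001], "spin": 0}, {"jaw": 0.0, "translation": [0, 0, 0], "spin": 0}, {"jaw": 0.0, "translation": [0, 0, 0], "spin": 0}, {"jaw": 0.0, "translation": [0, 0, 0], "spin": 0}, {"jaw": 0.0, "translation": [0, 0, 0], "spin": 0}])

```text
time: 9.75
tool_pos: [564.1, 200.6, 92.3]
tcp_rot: [-180.0, -0.0, -32.0]
ft_force: [-7.7, -2.0, 15.3]
finger_gap: 14.8
grip_force: 80.6
```

>>> carry_out(commands=[{"jaw": 0.0, "translation": [-0.0005, -0.0003, 0.0005], "spin": 0}, {"jaw": 0.0, "translation": [0, 0, 0.0005], "spin": 0}, {"jaw": 0.0, "translation": [0, 0, 0], "spin": 0}, {"jaw": 0.0, "translation": [0, 0, 0], "spin": 0}, {"jaw": 0.0, "translation": [0, 0, 0], "spin": 0}, {"jaw": 0.0, "translation": [0, 0, 0], "spin": 0}, {"jaw": 0.0, "translation": [0, 0, 0], "spin": 0}, {"jaw": 0.0, "translation": [0, 0, 0], "spin": 0}])

```text
time: 10.42
tool_pos: [564.1, 200.7, 92.3]
tcp_rot: [-180.0, -0.1, -32.0]
ft_force: [-9.5, -4.7, 20.8]
finger_gap: 15.0
grip_force: 81.6
```

```bash
python3 - <<'E'
from h import *
p=r.snapshot("wrist");s=r.sense();print(s["tool_pos"],s["ft_force"],s["wrist_torque"],s["time"])
q=r.snapshot("scene");u,v=proj(q,s["tool_pos"]).astype(int)
a=cv2.resize(p["pixels"],(400,250));b=cv2.resize(q["pixels"][v-35:v+40,u-60:u+60],(400,250),interpolation=cv2.INTER_CUBIC);cv2.imwrite("pics/f.png",np.hstack([a,b]))
E
```

```text
[564.13856967 200.72328309  92.25737536] [-9.77736239 -7.07615394 20.74524991] [-1.02440627  1.84985597  0.01408814] 10.4667
```

View pics/f.png

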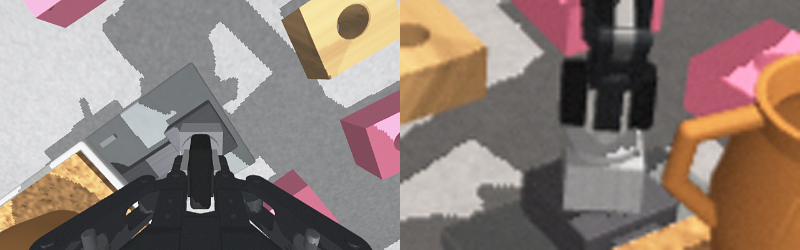

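The collar sits on the spindle head. Height stays at 92.3 mm (home) while the downward press rose from 15 to 21 N, so it is against the hard stop. Handing in.

```bash
python3 -c "
from bench import r
print(r.hand_in())"
```

```text
the job is handed in; nothing more can be done
None
```

The T-key is fully home in the left stand's socket (the stand with the jar), still gripped and pressed down at about 21 N. I handed the job in at about 10.5 s, but the call returned no verdict.

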